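Pull the cheese case's glass flap shut with the hook pole

ROBOT

A 6-joint arm with a two-finger parallel gripper is mounted at the origin on the work surface. World frame = base frame: x ahead of the robot, y to its left, z up, the work surface at z = 0. Lengths are in m, angles in degrees, forces in N, time in s.
With the tool pointing down it reaches from about 0.4 to 0.825 m from the base axis. Payload 7 kg.
Tool frame: the origin (TCP) lies midway between the tips of the shut fingers; the grasp point (between the pads) lies 19 mm behind it; z points along the fingers, y is the direction in which the jaws open and shut (so a half turn about z gives the same grasp; the last joint's range is limited). The gripper opens to 88 mm and grips with 3 to 60 N. Pads are 19 mm wide; open, the fingers measure 130 mm over their backs; the gripper's body (78 mm by 193 mm) begins 47 mm behind the grasp point.
Start: joints at [89.674, 20.546, 0.682, 0, -70.136, -16.507], TCP at [0.195, 0.646, 0.227] pointing down, gripper open.
Joint ranges: [-176.03, 176.03], [-82.01, 121.73], [-58.28, 71.71], [-173.87, 95.51], [-174.79, -0.11], [-173.66, 173.66]. Speed limits (degrees/s): [136.94, 136.94, 172.46, 180, 180, 180].

INTERFACE

Orientations are given as a 3x3 rotation matrix whose columns are the frame's x, y, z axes.
In Python, from rig import robot gives the robot as it stands. Calls block until the motion is done:
- robot.goto(position, orientation): joint-space move of the TCP to a pose.
- robot.servo_line(position, ori=None, speed=0.15): straight line of the TCP; ori=None keeps the orientation; speed is the mean speed in m/s.
- robot.movej(angles): joint-space move.
- robot.move_gripper(opening): opening from 0.0 (shut) to 1.0 (fully open); the grip force is fixed at half the most; returns when the fingers have stopped.
- robot.dwell(seconds).
- robot.ik(position, orientation): joint angles nearest the present ones, or None.
- robot.grab_frame(name): name is "scene" or "side" or "wrist"; returns (picture, depth): 480x640x3 uint8, red, green, blue; 480x640 float32, m along the optical axis (not along the pixel's ray), 0 where there is no reading.
- robot.camera_info(name): a dict with "vfov" (degrees; the focal length in pixels is half the picture's height over the tangent of half this angle, whatever the lens; pixels are square), "cx", "cy" (the principal point, pixels), "k1" (the pictures are not rectified: a ray, as slopes to the right and down, at radius r is drawn at 1 + k1 r^2 times it, then the intrinsics apply), "view" (4x4, takes a point from world to camera coordinates); the wrist camera has in their place "T_tool_cam" (4x4, takes a point from camera to tool coordinates, whose origin is the TCP and whose axes are the flange's). Camera axes: x right, y down, z forward; pixel columns grow to the right and rows downward; lengths in m; the calibration is good to about 2 mm. A picture is of the moment at which its call begins: read the wrist's pose just before it. camera_info takes no time and is no camera call.
A pose or a line that the arm cannot do raises robot.Unreachable and nothing moves.
- robot.job_done(): hands the job in, once; it reports no verdict.
Readings, each from a call of its own:
- robot.read_t(): time.
- robot.read_qpos(): joint angles.
- robot.read_qvel(): joint speeds.
- robot.read_effort(): joint torques, N m.
- robot.read_position(): TCP position.
- robot.read_tcp_rot(): TCP orientation.
- robot.read_force(): force on the tool from outside, world axes, zero at the start.
- robot.read_ft_torque(): the same for the moment, N m.
- robot.read_grip_width(): opening from 0.0 (shut) to 1.0 (fully open).
Only numpy, scipy, OpenCV 4.12 (cv2) and the standard library are available. Lean on these libraries where they do the work, as an engineer would, in place of code of your own. Each camera call takes 0.05 s, during which the arm holds its last target. There are 200 camera calls.

TASK

The glass front flap of the small cheese case is tipped open. Take the hook pole from its forked rest, hook it down into the ring eye on the flap's top rail and draw the flap fully home, feeling for its stop, then keep it drawn firmly against the stop with a steady 10 to 16 N for a second to bed the seal, never loading the eye with more than 18 N and never touching the flap with the hand or arm. Unhook, lay the pole back in its rest as it was, hook down, and leave the flap fully shut and the cheeses, the jar and the tub where they stand.

Things in the scene. Friction and masses are not known exactly. Their poses are not given: they have to be found in the camera images.
- pole_grip (a point): centre of the hook pole's grip, on the pole's axis and at its centre of mass: take it here. x points along the pole to the hook, y across, z up (away from the hook's point). The pole lies loose in the forked rest, axis level and 85 mm above the table, hook pointing roughly away from the robot
- pole: hook pole, about 0.22 kg, origin and axes as pole_grip. Wooden square handle 20 x 20 mm from 140 mm behind the origin to 50 mm ahead, a 24 mm square steel cap at its rear end (133 to 143 mm behind), aluminium tube of 14 mm diameter to 140 mm ahead, then a steel hook: 7 mm round rod bent straight down, 160 mm ahead, reaching 51 mm below the axis
- hook_tip (a point): lowest point of the hook's down-pointing 7 mm rod (rounded end): 160 mm ahead of pole_grip and 51 mm below the pole's axis; the rod is straight for the lowest 45 mm
- rest: fixed pole rest, on the left or on the right of the case; origin on the table under rest_seat. Steel base 220 x 75 x 12 mm with two forks of 6 mm wire, 85 mm behind and ahead of the middle: the rear takes the handle (gap 26 mm), the front the tube (gap 20 mm). Prongs flare outwards and end 25 mm above the pole's axis, 48 and 42 mm apart there; between the forks 160 mm are free for the hand
- rest_seat (a point): where pole_grip belongs when the pole lies in its rest: 85 mm above the table over the middle of the rest; x towards the hook's end, z up. The pole may at first lie up to 6 mm off along x
- rest_hook (a point): where hook_tip belongs when the pole lies in its rest: 160 mm ahead of rest_seat and 51 mm below it
- eye (a point): centre of the steel ring eye on the middle of the flap's top rail: 23.4 mm inner diameter, 5.6 mm wire. It stands out from the glass towards the robot's side, its plane square to the glass: about level when shut, tipped with the flap when open; the hook goes in from above. Axes turn with the flap: x square to the glass, away from the robot's side, y along the rail, z up along the glass (the ring's axis)
- hinge (a point): middle of the flap's hinge line, 60 mm above the table, fixed to the case; x level and square to the hinge, away from the robot's side, y along the hinge, z up. The eye moves on an arc about it: in this frame eye x = 0.192 sin a - 0.028 cos a, eye z = 0.192 cos a + 0.028 sin a (m), a being the flap's lean from upright, away from the robot
- flap (a joint): angle of the flap from its stop, rad: 0 shut hard on the stop, larger as its top tips away from the robot; starts at 0.35 to 0.5. The stop is adjustable: the shut flap leans between -0.03 and 0.03 rad from upright. Glass in an aluminium frame, 250 x 200 x 10 mm, 0.5 to 1 kg. A stiff hinge holds it where it is left and takes 4 to 8 N at the eye to turn; the stop is felt as a rise above that
- case: low open serve-over cheese case, fixed; origin on the table under the hinge line, axes as hinge. Grey base 50 mm high, 270 mm wide, from 220 mm on the robot's side of the origin to 30 mm beyond it, with cheeses on it; low glass sides (top at 156 mm) and two posts 133 mm either side of the middle, 261 mm high; open above its middle
- scale: flat white counter scale 220 x 170 x 65 mm, fixed, on the other side of the case from the rest
- wedge_a: cheese wedge 55 mm high, loose on the case's deck
- wedge_b: cheese wedge 45 mm high, loose on the case's deck
- small_round: small round cheese of 56 mm diameter, 30 mm high, loose on the case's deck
- jar: jar 60 mm across, 85 mm high, loose on the table just right of the open flap
- tub: round tub 72 mm across, 62 mm high, loose on the table just left of the open flap
Mind the look-alikes: they are no part of the job. Of the things that look like the rest, the largest one is meant.

How it is judged (in metres and radians):
On the way, in this order (a step that is already met when the one before it is completed fails the run):
1. the hook's point is down through the ring eye while the flap is still open (z of hook_tip in the frame of eye below -0.006 m and horizontal distance between hook_tip and eye below 0.02 m and distance between hook_tip and eye below 0.035 m and value of joint flap above 0.1 rad), for 0.1 s.
2. the flap is fully home and the hook in the eye keeps it drawn against the stop with 10 to 16 N (value of joint flap below 0.006 rad and contact force between pole and flap between 10 and 16 N and z of hook_tip in the frame of eye below -0.004 m and horizontal distance between hook_tip and eye below 0.02 m), for 0.5 s.
At the end, for the whole second after the job is handed in: the flap is shut within 0.008 rad of its stop (1.5 mm at the eye); the pole lies still in both forks of its rest, hook down, within 20 mm of where it belongs and not more than 6 mm above its seat (value of joint flap below 0.008 rad and distance between pole_grip and rest_seat below 0.02 m and distance between hook_tip and rest_hook below 0.022 m and z of pole_grip in the frame of rest_seat below 0.006 m and linear speed of pole below 0.02 m/s); the robot touches nothing.
It fails at once if the pole loads the flap or its eye with more than 18 N (contact force between pole and flap above 18 N).
It fails at once if the hand or arm touches the flap (contact force between any of the fingers, the arm and flap above 1 N).
It fails at once if a cheese in the case, the jar or the tub is moved by more than 15 mm (distance of any of wedge_a, wedge_b, small_round, jar, tub from where it was at the start of the episode above 0.015 m).
It also fails if it takes over 70 s, if anything falls off the work surface, if the arm or the gripper's body presses on something with over 40 N, if the wrist force passes 120 N, or if a joint passes its speed limit or range.

## Working session

There is one attempt and no reset: what is moved stays moved. The work goes in short steps, each a Python script; the robot and the scene stay as the last script left them, time stands still between calls to the robot, and variables do not carry over. Pictures are saved under pics/ and viewed, about 8 in all and at most 12, crops included, and the job is handed in when it is done.

```bash
ls; mkdir -p pics; cat > h.py <<'E'
import numpy as np, cv2
from rig import robot
def K(c):
    f=240/np.tan(np.radians(c["vfov"])/2); return f
def cloud(d,c,T):
    # T camera->world; returns HxWx3
    f=K(c); v,u=np.mgrid[0:480,0:640].astype(float)
    xd=(u-c["cx"])/f; yd=(v-c["cy"])/f; x,y=xd.copy(),yd.copy()
    for _ in range(20):
        s=1+c["k1"]*(x*x+y*y); x,y=xd/s,yd/s
    P=np.stack([x*d,y*d,d],-1)@T[:3,:3].T+T[:3,3]
    P[d<=0]=np.nan
    return P
def proj(p,c,V):
    q=V[:3,:3]@np.asarray(p,float)+V[:3,3]; x,y=q[0]/q[2],q[1]/q[2]; s=1+c["k1"]*(x*x+y*y); f=K(c)
    return c["cx"]+f*s*x, c["cy"]+f*s*y
def snap(name):
    c=robot.camera_info(name)
    if name=="wrist":
        T=np.eye(4);T[:3,:3]=robot.read_tcp_rot();T[:3,3]=robot.read_position();T=T@np.asarray(c["T_tool_cam"])
    else: T=np.linalg.inv(np.asarray(c["view"]))
    im,d=robot.grab_frame(name)
    return im,d,cloud(d,c,T),c,T
E
python3 - <<'E'
from h import *
for n in("scene","side"):
    im,d,P,c,T=snap(n); cv2.imwrite(f"pics/{n}0.png",im[...,::-1]); np.savez(f"{n}0.npz",P=P,im=im)
    print(n,c["vfov"],c["k1"],T.round(3).tolist())
print(robot.read_tcp_rot().round(3) if hasattr(robot.read_tcp_rot(),'round') else robot.read_tcp_rot(), robot.read_t(),robot.read_force())
E
```

```text
pics
scene 47.42957931479996 -0.17109987336806487 [[-0.781, 0.477, -0.403, 1.017], [0.624, 0.611, -0.487, 0.578], [0.014, -0.632, -0.775, 1.22], [0.0, 0.0, 0.0, 1.0]]
side 42.641006463107985 -0.12316853615951504 [[0.778, -0.427, 0.461, -0.134], [-0.628, -0.507, 0.591, -0.846], [-0.019, -0.749, -0.662, 1.06], [0.0, 0.0, 0.0, 1.0]]
[[ 0.957 -0.29  -0.   ]
 [-0.29  -0.957 -0.002]
 [ 0.     0.002 -1.   ]] 0.1 [-0.71562147 -0.24232845  0.25743406]
```

View pics/scene0.png

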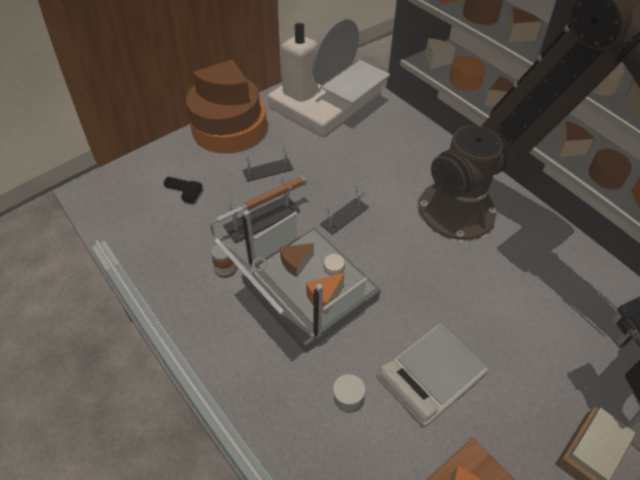

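View pics/side0.png

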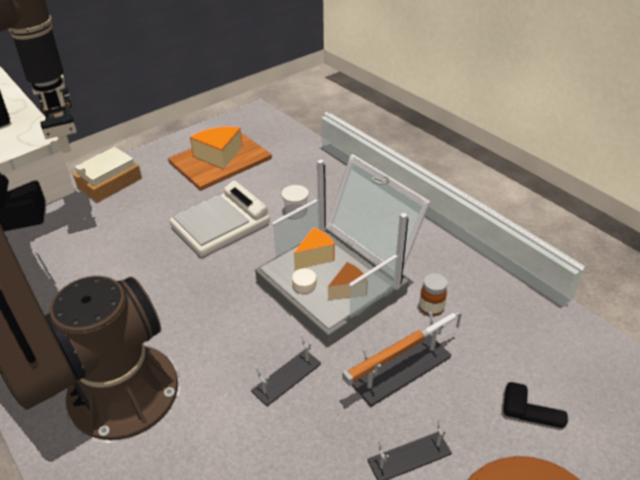

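Both pictures show the pole (orange handle) in the largest rest: side ~(400,350), scene ~(262,215). Two smaller empty rests are look-alikes: side (287,377) and (410,457). The eye is at side (379,180), scene (259,265). I'll get numbers from the clouds and one enlarged crop.

```bash
python3 - <<'E'
from h import *
for n,box in(("side",(335,460,300,400)),("scene",(205,320,170,250))):
    z=np.load(n+"0.npz");P,im=z["P"],z["im"]
    hsv=cv2.cvtColor(im,cv2.COLOR_RGB2HSV)
    u0,u1,v0,v1=box
    m=np.zeros((480,640),bool);m[v0:v1,u0:u1]=1
    w=m&(P[...,2]>.078)&(P[...,2]<.105)&(hsv[...,1]>110)
    Q=P[w];Q=Q[~np.isnan(Q).any(1)]
    print(n,"wood",len(Q),Q.mean(0).round(4))
    c=Q[:,:2].mean(0);_,_,vt=np.linalg.svd(Q[:,:2]-c);a=vt[0]*np.sign(vt[0,0]);t=(Q[:,:2]-c)@a
    tq=np.percentile(t,[1,99]);print(" yaw",np.degrees(np.arctan2(a[1],a[0])).round(2),"ends",(c+a*tq[0]).round(4),(c+a*tq[1]).round(4),np.ptp(tq),"ztop",np.percentile(Q[:,2],[50,90]).round(4))
    s=m&(P[...,2]>.07)&(P[...,2]<.1); Q2=P[s]; r=(Q2[:,:2]-c); tt=r@a; nn=r@np.array([-a[1],a[0]]); k=(abs(nn)<.015); print(" along range all",np.percentile(tt[k],[0.5,99.5]).round(3), [ (c+a*x).round(4).tolist() for x in np.percentile(tt[k],[0.5,99.5])])
z=np.load("side0.npz");P=z["P"]
for nm,(u,v) in dict(railL=(350,161),railR=(424,205),eye=(379,180),postL=(321,164),postR=(403,218),jar=(434,281),tub=(295,193),caseL=(258,272),caseR=(328,328)).items():
    q=P[v-3:v+4,u-3:u+4].reshape(-1,3); print(nm,np.nanmedian(q,0).round(3),P[v,u].round(3))
im=z["im"][...,::-1]; a=cv2.resize(im[145:225,310:440],(780,480),interpolation=cv2.INTER_CUBIC)
im=np.load("scene0.npz")["im"][...,::-1]; 
b=cv2.resize(im[235:295,235:315],(400,300),interpolation=cv2.INTER_CUBIC)
cv2.imwrite("pics/eye_side.png",a)
E
```

```text
side wood 966 [ 0.4359 -0.3299  0.0921]
 yaw -5.02 ends [ 0.351  -0.3224] [ 0.5252 -0.3377] 0.1748763080178157 ztop [0.0936 0.0964]
 along range all [-0.099  0.198] [[0.3376, -0.3213], [0.6332, -0.3472]]
scene wood 461 [ 0.463  -0.2723  0.0957]
 yaw 68.49 ends [ 0.4321 -0.3506] [ 0.5231 -0.1198] 0.24808741293756487 ztop [0.0959 0.0993]
 along range all [-0.069  0.161] [[0.4378, -0.3362], [0.5222, -0.1221]]
railL [0.694 0.075 0.228] [0.691 0.074 0.231]
railR [ 0.7   -0.162  0.234] [ 0.698 -0.162  0.234]
eye [ 0.681 -0.038  0.244] [ 0.684 -0.034  0.237]
postL [0.608 0.083 0.252] [0.608 0.083 0.254]
postR [ 0.611 -0.182  0.253] [ 0.608 -0.185  0.259]
jar [ 0.666 -0.245  0.084] [ 0.668 -0.242  0.08 ]
tub [0.644 0.243 0.061] [0.644 0.242 0.061]
caseL [0.401 0.073 0.043] [0.399 0.067 0.047]
caseR [ 0.416 -0.173  0.047] [ 0.414 -0.175  0.05 ]
```

View pics/eye_side.png

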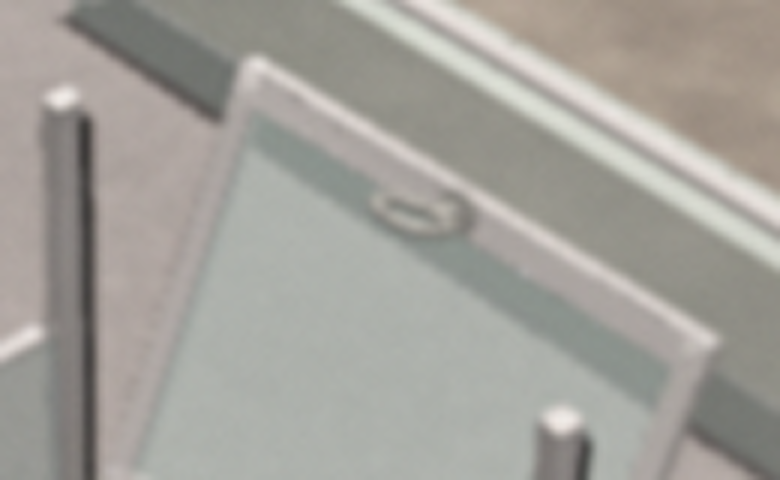

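The crop confirms the ring eye on the rail's middle at side px ≈(379.5,180); the hole is visible. The pole lies in the largest rest, with axis yaw ≈ −5° and grip ≈(0.475,−0.333). I'll move now, looking with the wrist camera over the eye and then over the pole.

```bash
cat >> h.py <<'E'
def R(yaw):
    c,s=np.cos(np.radians(yaw)),np.sin(np.radians(yaw))
    x=np.array([c,s,0]);z=np.array([0,0,-1.]);return np.stack([x,np.cross(z,x),z],1)
E
python3 - <<'E'
from h import *
c=robot.camera_info("wrist");print(c["vfov"],c["k1"],np.round(c["T_tool_cam"],3).tolist())
robot.servo_line([0.195,0.646,0.40],speed=0.25)
robot.goto([0.56,-0.04,0.44],R(-5)); print(robot.read_t())
im,d,P,c,T=snap("wrist"); np.savez("w1.npz",im=im,P=P,T=T)
V=np.linalg.inv(T);print("eye px",proj([.67,-.038,.246],c,V))
robot.goto([0.475,-0.333,0.30],R(-5)); print(robot.read_t())
im2,d,P2,c,T2=snap("wrist"); np.savez("w2.npz",im=im2,P=P2,T=T2)
print("grip px",proj([.475,-.333,.085],c,np.linalg.inv(T2)),"hook",proj([.634,-.347,.085],c,np.linalg.inv(T2)))
m=np.hstack([im,im2])[...,::-1];cv2.imwrite("pics/wr12.png",cv2.resize(m,(800,300),interpolation=cv2.INTER_AREA))
E
```

```text
59.95477095715575 0.030693267644940694 [[0.0, -0.967, -0.253, 0.067], [1.0, 0.0, 0.0, -0.001], [-0.0, -0.253, 0.967, -0.157], [0.0, 0.0, 0.0, 1.0]]
3.6833
eye px (np.float64(306.28662026615666), np.float64(84.23788230699705))
5.0
grip px (np.float64(320.39885756755416), np.float64(217.87784521859803)) hook (np.float64(320.8799458199054), np.float64(21.60014066069374))
```

View pics/wr12.png

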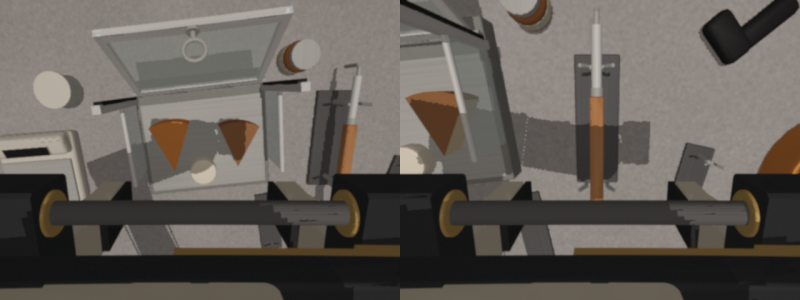

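The left half shows the flap open with the ring eye at wrist px ≈(310,77). The right half shows the pole seen in its rest, hook end at ≈(314,15) and wood/tube boundary at ≈(314,155). Next: refine both numerically.

```bash
python3 - <<'E'
from h import *
z=np.load("w2.npz");P,im,T=z["P"],z["im"],z["T"];c=robot.camera_info("wrist");V=np.linalg.inv(T)
hsv=cv2.cvtColor(im,cv2.COLOR_RGB2HSV)
m=np.zeros((480,640),bool);m[0:310,290:345]=1
w=m&(P[...,2]>.088)&(P[...,2]<.105)&(hsv[...,1]>90);Q=P[w]
cc=Q[:,:2].mean(0);_,_,vt=np.linalg.svd(Q[:,:2]-cc,full_matrices=False);a=vt[0]*np.sign(vt[0,0]);t=(Q[:,:2]-cc)@a
print("wood",len(Q),"yaw",np.degrees(np.arctan2(a[1],a[0])),"front",cc+a*t.max(),"z",np.median(Q[:,2]),"origin est",cc+a*(np.percentile(t,99.7)-.05), "width",np.ptp(np.percentile((Q[:,:2]-cc)@[-a[1],a[0]],[2,98])))
s=m&(P[...,2]>.07)&(P[...,2]<.105);Q=P[s];tt=(Q[:,:2]-cc)@a
print("tip end",cc+a*np.percentile(tt,99.8),"origin",cc+a*(np.percentile(tt,99.8)-.1635))
# rest base
s=(P[...,2]>.004)&(P[...,2]<.022);s[:, :250]=0;s[:,390:]=0;s[:60]=0;s[320:]=0;Q=P[s];
r=Q[:,:2]-cc;tt=r@a;nn=r@[-a[1],a[0]];k=abs(nn)<.045
print("rest base x range",(cc+a*np.percentile(tt[k],99.5)), "n",np.percentile(nn[k],[1,99]))
z=np.load("w1.npz");P,im,T=z["P"],z["im"],z["T"];V=np.linalg.inv(T)
w=P[55:100,285:335];k=w[...,2]>.2;print("eye region pts",k.sum());Q=w[k]
print(Q.mean(0),Q.min(0),Q.max(0))
g=cv2.resize(im[40:110,270:350][...,::-1],(640,560),interpolation=cv2.INTER_CUBIC);cv2.imwrite("pics/eyec.png",g)
# flap plane / rail
r=P[0:60,140:490];k=(r[...,2]>.235)&(r[...,2]<.28);Q=r[k];print("rail",len(Q),np.median(Q,0))
cx=Q.mean(0);_,_,vt=np.linalg.svd(Q-cx,full_matrices=False);print(vt[0],Q[:,1].min(),Q[:,1].max(),cx)
# triangulate helper: ray of px at height z
E
```

```text
wood 3393 yaw -4.997726716804773 front [ 0.53115702 -0.33215888] z 0.09307935281057761 origin est [ 0.48128051 -0.32779725] width 0.019081948441316575
tip end [ 0.64234    -0.34188169] origin [ 0.4794616  -0.32763819]
rest base x range [ 0.59447611 -0.33769605] n [-0.0366876   0.03699288]
eye region pts 1355
[ 0.68018997 -0.04112465  0.23520028] [ 0.65762275 -0.06276739  0.20003175] [ 0.69628076 -0.01933488  0.25640636]
rail 5915 [ 0.70355329 -0.04430035  0.24037607]
[-0.02024289  0.99979403  0.00145673] -0.1659320881642162 0.08447418978005566 [ 0.70371997 -0.04456574  0.24016348]
```

View pics/eyec.png

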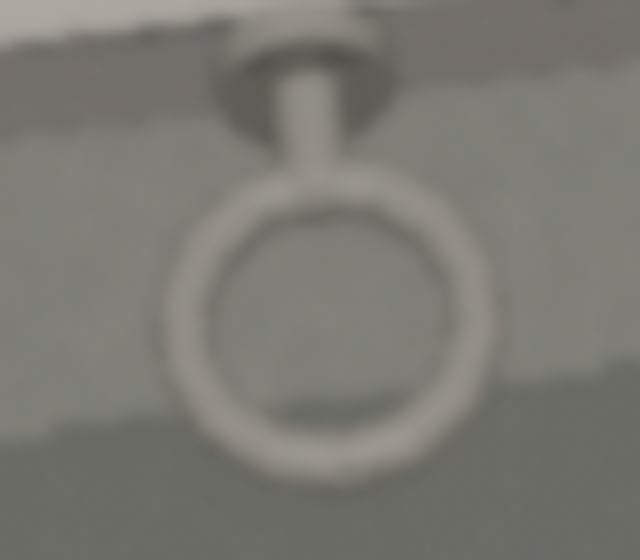

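Ring centre at crop (328,318), i.e. wrist px ≈(310.5,79.3). I'll compute its 3D position and grasp the pole.

```bash
python3 - <<'E'
from h import *
z=np.load("w1.npz");P,T=z["P"],z["T"];c=robot.camera_info("wrist")
v,u=np.mgrid[0:480,0:640];r=np.hypot(u-310.5,v-79.3);k=(r>16)&(r<19.5);Q=P[k]
# front 3/4 of ring, robust plane fit
med=np.median(Q[:,2]);Q=Q[(Q[:,2]>.225)]
print(len(Q),"ring mean",Q.mean(0).round(4));A=np.c_[Q[:,:2]-Q[:,:2].mean(0),np.ones(len(Q))]
s=np.linalg.lstsq(A,Q[:,2],rcond=None)[0];res=Q[:,2]-A@s;g=abs(res)<.004;s=np.linalg.lstsq(A[g],Q[g,2],rcond=None)[0];print("plane",s,"tilt",np.arctan(-s[0]),g.sum())
def ray(px,c,T):
    f=K(c);xd=np.array([(px[0]-c["cx"])/f,(px[1]-c["cy"])/f]);x=xd.copy()
    for _ in range(20): x=xd/(1+c["k1"]*(x@x))
    d=T[:3,:3]@np.r_[x,1];return T[:3,3],d/np.linalg.norm(d)
o1,d1=ray((310.5,79.3),c,T);cs=robot.camera_info("side");o2,d2=ray((379.2,179.6),cs,np.linalg.inv(np.asarray(cs["view"])))
M=np.eye(3)*2-np.outer(d1,d1)-np.outer(d2,d2);b=(np.eye(3)-np.outer(d1,d1))@o1+(np.eye(3)-np.outer(d2,d2))@o2
X=np.linalg.solve(M,b);print("triang",X.round(4),"gap",abs((o2-o1)@np.cross(d1,d2)/np.linalg.norm(np.cross(d1,d2))))
for zz in(.24,.245,.25):print(zz,(o1+d1*(zz-o1[2])/d1[2]).round(4))
# grasp
F0=np.array(robot.read_force())
robot.servo_line([.4805,-.3277,.13],speed=.15)
robot.servo_line([.4805,-.3277,.066],speed=.06)
print("F",np.array(robot.read_force())-F0)
robot.move_gripper(0.0);print("w",robot.read_grip_width()*88,robot.read_t(),robot.read_force())
E
```

```text
386 ring mean [ 0.673  -0.0416  0.2488]
plane [-0.41746793 -0.01090429  0.2488296 ] tilt 0.3954736565064682 386
triang [ 0.6742 -0.0425  0.2472] gap 0.0026891241742635365
0.24 [ 0.6741 -0.0416  0.24  ]
0.245 [ 0.6734 -0.0416  0.245 ]
0.25 [ 0.6728 -0.0417  0.25  ]
F [ 1.7472843  -0.72708603 -0.12298693]
w 19.73530247765667 8.625 [0.37790419 0.03778666 0.4130442 ]
```

```bash
cat >> h.py <<'E'
EYE=np.array([.673,-.0417,.247]); YAW=1.2; DX=np.array([np.cos(np.radians(YAW)),np.sin(np.radians(YAW)),0])
E
python3 - <<'E'
from h import *
robot.servo_line([.4805,-.3277,.12],speed=.06);print(robot.read_force())
robot.servo_line([.4805,-.3277,.335],speed=.15)
g=EYE-.16*DX
robot.goto([g[0],g[1],.335],R(YAW));robot.dwell(.3);print(robot.read_t(),robot.read_position(),robot.read_force(),robot.read_ft_torque(),robot.read_grip_width()*88)
im,d,P,c,T=snap("wrist");np.savez("w3.npz",im=im,P=P,T=T)
V=np.linalg.inv(T);print("eye",proj(EYE,c,V),"hook",proj([EYE[0],EYE[1],.303],c,V))
a=cv2.resize(im[0:240,160:480],(640,480),interpolation=cv2.INTER_CUBIC);cv2.imwrite("pics/w3.png",a[...,::-1])
for n in("side",):
    im,d,P,c,T=snap(n);np.savez("s3.npz",im=im,P=P)
    print("side hook",proj([EYE[0],EYE[1],.303],c,c["view"]),proj([EYE[0],EYE[1],.354],c,c["view"]),"eye",proj(EYE,c,c["view"]))
    cv2.imwrite("pics/s3.png",cv2.resize(im[80:240,300:460],(600,600),interpolation=cv2.INTER_CUBIC)[...,::-1])
E
```

```text
[ 0.37189595 -0.48382125 -2.13582195]
12.6583 [ 0.51304329 -0.04587849  0.33487052] [-0.3421032  -0.97524317 -2.06781063] [-0.08154425  0.01557633  0.0269829 ] 19.85216254564886
eye (np.float64(318.7878075146297), np.float64(-51.37380197190481)) hook (np.float64(318.8232821702977), np.float64(-118.64475535810385))
side hook (np.float64(379.11733613129235), np.float64(159.00192659238039)) (np.float64(380.19112035212106), np.float64(139.16644433034287)) eye (np.float64(377.9782719616032), np.float64(179.74016465034668))
```

View pics/w3.png

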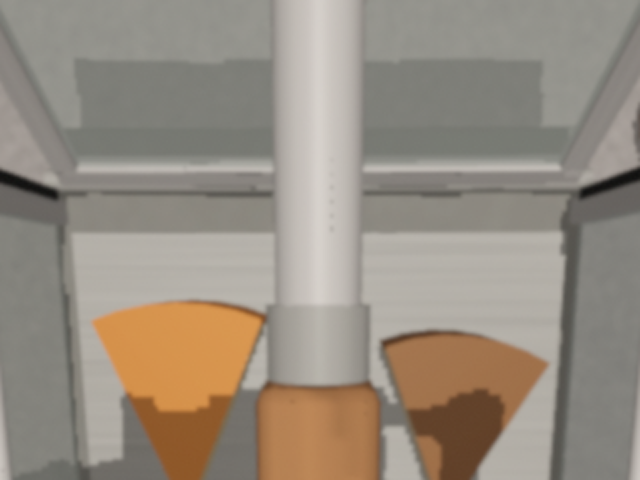

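View pics/s3.png

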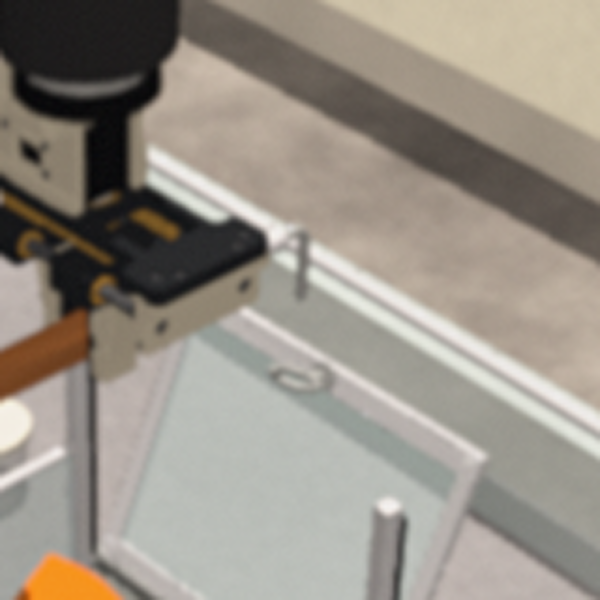

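The wrist view shows the tube centred between the jaws. In the side view the hook tip is at px ≈(380.3,159.2), within 1 px of prediction, with the eye directly below at ≈(380,180.5). I'll lower the hook under force watch.

```bash
cat >> h.py <<'E'
def force(n=5,dt=.02):
    r=[]
    for i in range(n):
        r.append(robot.read_force());robot.dwell(dt)
    return np.mean(r,0),np.std(r,0)
E
python3 - <<'E'
from h import *
F0,s=force(10);np.save("F0.npy",F0);print(F0,s,robot.read_t())
g=EYE-.16*DX
for z in (.305,.29,.28,.27,.26,.253):
    robot.servo_line([g[0],g[1],z],speed=.06);F,_=force(2);F=F-F0;print(z,F.round(2))
    if np.linalg.norm(F)>3.5: print("STOP");break
print(robot.read_t())
im,d,P,c,T=snap("side")
cv2.imwrite("pics/s4.png",cv2.resize(im[120:220,330:430],(600,600),interpolation=cv2.INTER_CUBIC)[...,::-1])
E
```

```text
[ 0.12429839 -0.13551962 -2.19058794] [0.38519802 0.37899219 0.4269553 ] 12.925
0.305 [0.72 0.16 0.26]
0.29 [-0.28 -0.5   0.47]
0.28 [-0.4   0.31  0.54]
0.27 [0.34 0.19 0.57]
0.26 [-0.22  0.18 -0.02]
0.253 [-0.32  0.07 -0.01]
15.3917
```

View pics/s4.png

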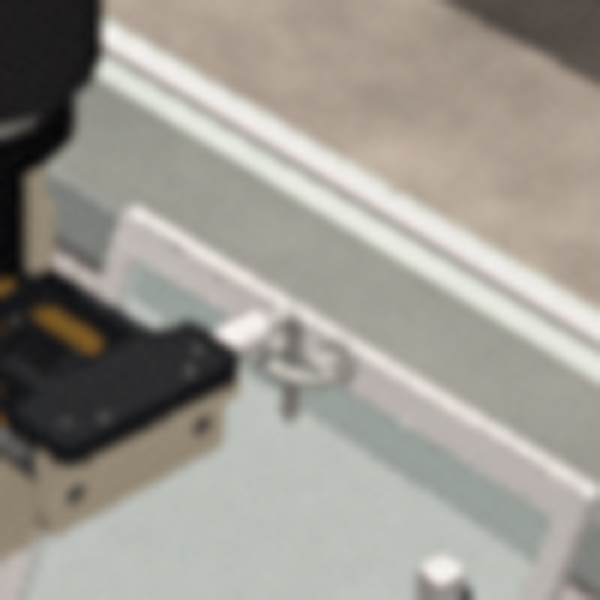

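The rod is through the ring: its tip shows below the ring at crop (290,415). Now I'll draw the flap home along the arc, watching the force.

```bash
cat > pull.py <<'E'
from h import *
F0=np.load("F0.npy");g=EYE-.16*DX;g[2]=.253
HX=EYE[0]-(.192*np.sin(.395)-.028*np.cos(.395))
from scipy.optimize import brentq
def tgt(s):  # s = travel back of the hook
    ex=EYE[0]-max(s-.0075,0)-HX
    a=brentq(lambda a:.192*np.sin(a)-.028*np.cos(a)-ex,-.3,.6)
    p=g-DX*s;p[2]=.253+(.192*np.cos(a)+.028*np.sin(a))-(.192*np.cos(.395)+.028*np.sin(.395));return p,a
E
python3 - <<'E'
from pull import *
s=0;hist=[]
while s<.098:
    s+=.003 if s<.066 else .0007
    p,a=tgt(s);robot.servo_line(p,speed=.03 if s<.066 else .015)
    F,_=force(2 if s<.066 else 4,.015);F=F-F0;hist.append(F@DX)
    print(f"{s*1e3:.1f} a={a:.3f} F={F.round(1)}",end="; ")
    base=np.median([h for h in hist if h>3] or [0])
    if s>.066 and F@DX>base+2.2 or np.linalg.norm(F)>10.5:
        print("STOP");break
np.save("s.npy",s);print(base,robot.read_t(),robot.read_position())
E
```

```text
3.0 a=0.395 F=[ 0.2 -0.1  0.2]; 6.0 a=0.395 F=[0.1 0.3 0.2]; 9.0 a=0.387 F=[ 1.8 -0.  -0.9]; 12.0 a=0.371 F=[ 5.4 -0.3 -2.2]; 15.0 a=0.355 F=[ 4.5  0.2 -1.6]; 18.0 a=0.340 F=[ 4.8  0.2 -1.7]; 21.0 a=0.324 F=[ 4.6  0.4 -2.1]; 24.0 a=0.308 F=[ 5.1 -0.  -1.8]; 27.0 a=0.292 F=[ 4.6  0.3 -2.3]; 30.0 a=0.277 F=[ 4.5  1.  -1.7]; 33.0 a=0.261 F=[ 5.2 -0.3 -2. ]; 36.0 a=0.246 F=[ 4.8  0.6 -1.9]; 39.0 a=0.230 F=[ 1.9 -0.2 -0.3]; 42.0 a=0.215 F=[ 4.6 -0.6 -0.6]; 45.0 a=0.199 F=[ 5.2 -1.1 -0.8]; 48.0 a=0.184 F=[ 4.3 -1.3 -0.9]; 51.0 a=0.168 F=[ 4.3 -0.7 -0.4]; 54.0 a=0.153 F=[ 4.1 -0.5 -0.6]; 57.0 a=0.137 F=[ 4.6 -1.5 -1.4]; 60.0 a=0.122 F=[ 4.4 -0.9 -0.5]; 63.0 a=0.106 F=[ 4.3 -1.  -2. ]; 66.0 a=0.091 F=[ 4.7 -1.  -1.6]; 66.7 a=0.087 F=[ 5.2 -0.6 -1.8]; 67.4 a=0.084 F=[ 5.3 -1.6 -1.9]; 68.1 a=0.080 F=[ 5.4 -1.4 -2.4]; 68.8 a=0.076 F=[ 5.4 -1.3 -1.8]; 69.5 a=0.073 F=[ 5.2 -0.8 -1.8]; 70.2 a=0.069 F=[ 5.3 -0.9 -1.8]; 70.9 a=0.066 F=[ 5.3 -0.8 -1.9]; 71.6 a=0.062 F=[ 5.6 -1.1 -1.8]; 72.3 a=0.058 F=[ 5.3 -0.9 -2.2]; 73.0 a=0.055 F=[ 5.2 -1.3 -2.1]; 73.7 a=0.051 F=[ 5.1 -0.9 -1.9]; 74.4 a=0.047 F=[ 5.6 -1.7 -2. ]; 75.1 a=0.044 F=[ 5.8 -1.1 -2.8]; 75.8 a=0.040 F=[ 5.4 -1.  -1.7]; 76.5 a=0.037 F=[ 5.4 -1.2 -2.2]; 77.2 a=0.033 F=[ 6.3 -1.3 -2.4]; 77.9 a=0.029 F=[ 5.2 -1.2 -1.9]; 78.6 a=0.026 F=[ 5.1 -1.1 -2.2]; 79.3 a=0.022 F=[ 5.3 -1.  -2.2]; 80.0 a=0.018 F=[ 5.7 -1.1 -2. ]; 80.7 a=0.015 F=[ 5.4 -1.2 -2.4]; 81.4 a=0.011 F=[ 4.9 -1.  -2.7]; 82.1 a=0.007 F=[ 5.8 -1.3 -2.6]; 82.8 a=0.004 F=[ 5.6 -1.2 -2.3]; 83.5 a=0.000 F=[ 5.7 -1.7 -2.4]; 84.2 a=-0.003 F=[ 5.4 -1.  -2.6]; 84.9 a=-0.007 F=[ 5.2 -1.2 -2.4]; 85.6 a=-0.011 F=[ 5.3 -1.1 -2.3]; 86.3 a=-0.014 F=[ 5.6 -1.1 -3. ]; 87.0 a=-0.018 F=[ 5.4 -0.9 -2.7]; 87.7 a=-0.022 F=[ 7.3 -1.2 -3.2]; 88.4 a=-0.025 F=[ 8.8 -1.4 -3.2]; STOP
5.225128126739404 31.9417 [ 0.42568725 -0.04665363  0.25643476]
```

The stop is felt: a rise from 5.3 to 8.8 N over 1.4 mm. I'll raise the pull to about 13 N and hold.

```bash
python3 - <<'E'
from pull import *
s=float(np.load("s.npy"))
while s<.098:
    F,_=force(6,.015);F=F-F0;n=np.linalg.norm(F);print(f"{s*1e3:.2f} {F.round(1)} {n:.1f}")
    if n>12.4:break
    s+=.0006 if n<11 else .0003
    robot.servo_line(tgt(s)[0],speed=.015)
hold=0
for i in range(10):
    F,sd=force(8,.02);n=np.linalg.norm(F-F0);print("hold",(F-F0).round(2),round(n,2),robot.read_t())
    if n<12: s+=.0002;robot.servo_line(tgt(s)[0],speed=.01)
    elif n>14.2: s-=.0003;robot.servo_line(tgt(s)[0],speed=.01)
np.save("s.npy",s);print(robot.read_ft_torque())
im,d,P,c,T=snap("side");np.savez("s5.npz",P=P,im=im)
cv2.imwrite("pics/s5.png",cv2.resize(im[120:270,270:470],(800,600),interpolation=cv2.INTER_CUBIC)[...,::-1])
E
```

```text
88.40 [ 8.8 -1.1 -3.3] 9.5
89.00 [10.9 -1.  -3.2] 11.4
89.30 [11.6 -1.  -3.7] 12.2
89.60 [12.3 -0.9 -3.8] 13.0
hold [12.05 -1.02 -3.99] 12.73 33.225
hold [12.07 -1.02 -3.52] 12.61 33.3583
hold [12.26 -1.19 -3.74] 12.87 33.4917
hold [12.19 -1.01 -3.83] 12.82 33.625
hold [12.24 -1.45 -3.63] 12.84 33.7583
hold [11.99 -1.23 -3.55] 12.57 33.8917
hold [12.19 -1.13 -4.06] 12.9 34.025
hold [12.23 -1.02 -4.08] 12.94 34.1583
hold [12.44 -1.1  -3.87] 13.07 34.2917
hold [12.43 -0.99 -3.69] 13.0 34.425
[-0.57805141 -4.09533918 -0.21343762]
```

View pics/s5.png

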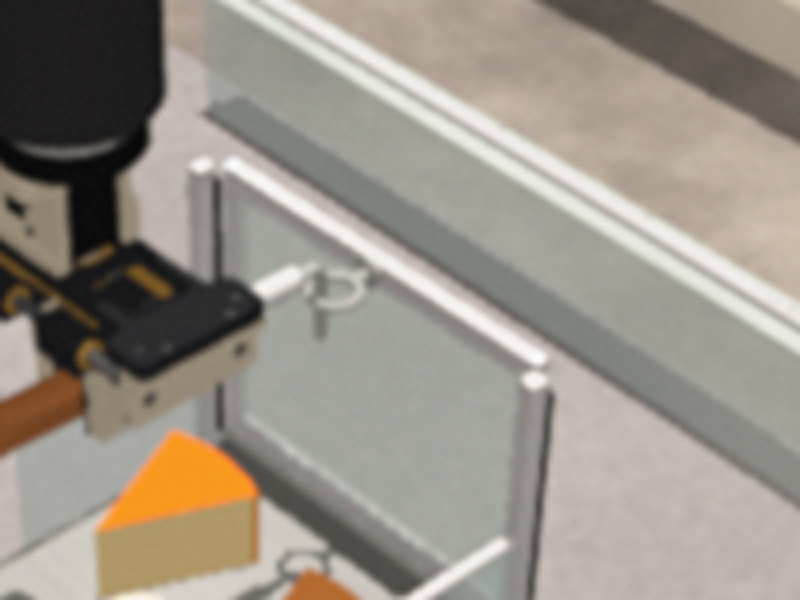

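The flap stands upright between the posts, with the rod at the near side of the ring (crop (318,300)). It held 12.6–13.1 N for 1.2 s. Now I'll ease off to the ring's middle, lift out, and carry the pole back.

```bash
python3 - <<'E'
from pull import *
s=float(np.load("s.npy"));z=robot.read_position()[2]
for ss in (s-.002,s-.004,s-.006,s-.008,s-.010,s-.012):
    p=tgt(ss)[0];p[2]=z;robot.servo_line(p,speed=.02);F,_=force(4,.015);F=F-F0;print(round(ss*1e3,1),F.round(1))
    if F@DX<-2: break
for dz in (.004,.01,.02,.03,.045,.07,.085):
    p[2]=z+dz;robot.servo_line(p,speed=.05);F,_=force(2,.015);F=F-F0;print(dz,F.round(1))
    if abs(F[2])>4 or np.linalg.norm(F)>6: print("CHECK");break
print(robot.read_t(),robot.read_position())
im,d,P,c,T=snap("wrist");np.savez("w6.npz",im=im,P=P,T=T)
im2,d,P,c,T2=snap("side");np.savez("s6.npz",im=im2,P=P)
p=np.array(robot.read_position())+[0,0,.019];print("pred tip side",proj(p+.16*DX-[0,0,.051],c,c["view"]),"axis end",proj(p+.16*DX,c,c["view"]))
cv2.imwrite("pics/s6.png",np.hstack([cv2.resize(im2[90:250,280:440],(480,480),interpolation=cv2.INTER_CUBIC),cv2.resize(im[:,160:480],(320,480))])[...,::-1])
E
```

```text
87.6 [3.8 0.2 0.8]
85.6 [-0.1 -0.2 -0.5]
83.6 [-0.2  0.8  0. ]
81.6 [-0.2 -0.1  0.2]
79.6 [-0.5  0.1  0. ]
77.6 [-0.1 -0.1 -0.2]
0.004 [ 0.   1.  -0.3]
0.01 [-0.2  0.  -0.9]
0.02 [0.1 0.1 0.2]
0.03 [ 0.1  0.6 -0.4]
0.045 [-0.2  0.4  0.2]
0.07 [-0.3  0.5  0.8]
0.085 [ 0.2  0.1 -0. ]
39.3833 [ 0.43546316 -0.04661295  0.34175974]
pred tip side (np.float64(353.2040370346746), np.float64(169.9385246068182)) axis end (np.float64(353.6670980847743), np.float64(149.69481359390966))
```

View pics/s6.png

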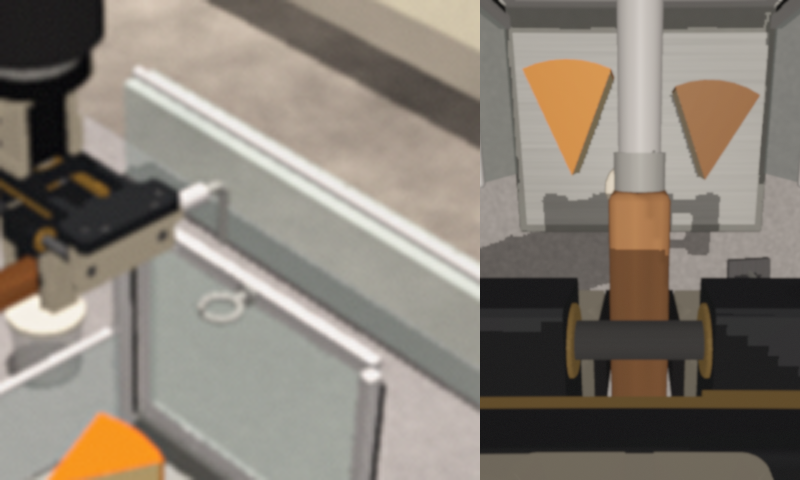

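The hook is free and the flap stays shut. The tip sits about 2–3 px high (pole pitched ≈1–2° in the grip, harmless), and there is no slip along x: the ferrule/wood boundary is at wrist row ~192, as before. Returning the pole now.

```bash
python3 - <<'E'
from h import *
F0=np.load("F0.npy");x,y=.483,-.3279
robot.goto([x,y,.335],R(-5))
robot.servo_line([x,y,.14],speed=.12);robot.dwell(.2)
F0,_=force(6);print("tare",F0.round(2))
for z in (.125,.11,.095,.085,.078,.072,.069,.067):
    robot.servo_line([x,y,z],speed=.05);F,_=force(3);F=F-F0;print(z,F.round(1))
    if np.linalg.norm(F)>6: print("CHECK");break
print(robot.read_t(),robot.read_position(),robot.read_ft_torque())
E
```

```text
tare [-0.01  0.   -2.08]
0.125 [ 0.1 -0.4  0.4]
0.11 [ 0.  -0.5  0.2]
0.095 [ 0.1 -0.5 -0.5]
0.085 [ 0.1 -0.4  0.1]
0.078 [ 0.1 -0.2 -0.2]
0.072 [-0.1 -0.   0.1]
0.069 [-0.2  0.   0.4]
0.067 [ 0.1 -0.1  0. ]
45.8167 [ 0.48296095 -0.32790276  0.06696199] [-0.04405063  0.02529507  0.03647937]
```

```bash
python3 - <<'E'
from h import *
F0,_=force(5)
for z in (.066,.065,.064):
    robot.servo_line([.483,-.3279,z],speed=.02);F,_=force(4);print(z,(F-F0).round(1))
    if (F-F0)[2]>1.5:break
robot.move_gripper(1.0);robot.dwell(.3);print(robot.read_grip_width(),robot.read_force())
robot.servo_line([.483,-.3279,.13],speed=.08)
robot.servo_line([.483,-.3279,.30],speed=.2);robot.dwell(.3);print(robot.read_t())
im,d,P,c,T=snap("wrist");hsv=cv2.cvtColor(im,cv2.COLOR_RGB2HSV)
m=np.zeros((480,640),bool);m[0:310,285:350]=1
w=m&(P[...,2]>.08)&(P[...,2]<.11)&(hsv[...,1]>90);Q=P[w];cc=Q[:,:2].mean(0);_,_,vt=np.linalg.svd(Q[:,:2]-cc,full_matrices=False);a=vt[0]*np.sign(vt[0,0]);t=(Q[:,:2]-cc)@a
print("yaw",np.degrees(np.arctan2(a[1],a[0])),"origin",cc+a*(np.percentile(t,99.7)-.05),"z",np.median(Q[:,2]))
s=m&(P[...,2]>.06)&(P[...,2]<.11);Q=P[s];tt=(Q[:,:2]-cc)@a;e=tt>np.percentile(tt,97);print("tip end",cc+a*np.percentile(tt,99.8),"z top there",np.percentile(Q[e][:,2],[50,90]))
im2,d,P2,c2,T2=snap("side");np.savez("s7.npz",im=im2,P=P2)
b=np.load("side0.npz")["im"]
cv2.imwrite("pics/s7.png",np.hstack([b[150:400,260:470],im2[150:400,260:470]])[...,::-1].repeat(1,0))
g=cv2.imread("pics/s7.png");cv2.imwrite("pics/s7.png",cv2.resize(g,(800,476),interpolation=cv2.INTER_CUBIC))
E
```

```text
0.066 [-0.3 -0.3  1.5]
0.065 [-2.3  1.7  7.9]
0.9973366809181666 [-0.24802746 -0.67814561  0.7335973 ]
50.3
yaw -5.163025923950665 origin [ 0.48422468 -0.32683251] z 0.09311372136525858
tip end [ 0.64530344 -0.34138702] z top there [0.08530446 0.08701845]
```

View pics/s7.png

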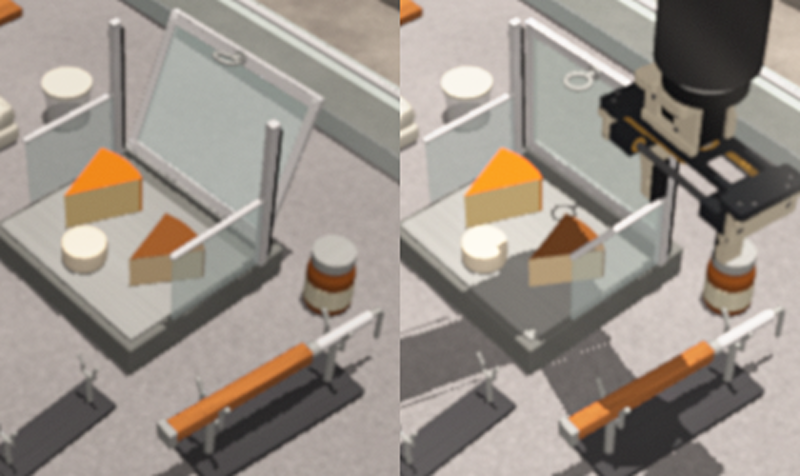

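The pole lies in both forks, hook down (right panel, (670,375)), at the same height as at the start. Cheeses, jar and tub are unmoved and the flap is upright. Handing in.

```bash
python3 -c "
from rig import robot
print(robot.read_t(),robot.read_force());robot.job_done()"
```

```text
50.4 [0.12132551 0.24165409 0.00916941]
the job is handed in; nothing more can be done
```

I closed the flap with the hook pole, put the pole back in its rest and handed the job in at 50.4 s of the 70 s. No verdict was reported, so what follows is from my own readings.

- **Hooking:** I took the pole from the largest rest and lowered the hook through the ring eye with no contact force. The side picture showed the rod through the ring while the flap was still open, at about 0.39 rad.
- **Drawing home:** The hinge took about 5 N to turn. The stop was felt as a clear rise in force at about −0.02 rad lean by my estimate. I then held 12.6–13.1 N (wrist reading, noise about 0.4 N) for 1.2 s. No reading passed about 13.1 N, but I only read the force between steps, not during motion.
- **Unhooking and laying back:** The hook came out with the force near zero, and the flap stood shut in the later pictures. The pole pressed the rest with 7.9 N just before I let go. It now lies about 4 mm further along than where it started, at the same height, and within a few mm of where I estimate the rest seat to be.
- **Other things:** In the last side picture the cheeses, jar and tub look unmoved.

**Two things to note:** After the pull the pole had pitched about 1–2° in the grip, with the tip 2–3 px high. It settled level in the rest. I judged the flap angle only by the force rise and the pictures, not by a direct measurement.

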